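Stand the loop tool in the empty tool cup

TASK

Take the loop trimming tool off its sloping wooden rest and stand it in the empty clay cup, handle down to the bottom and wire loop up. Leave that cup standing upright, leave the cup with the brush in it where it is, and let go of everything.

Things in the scene. Friction and masses are not known exactly. Their poses are not given: they have to be found in the camera images.
- trimmer: loop trimming tool: wooden handle 12 x 12 x 131 mm, wire loop 33 x 75 mm on one end; 206 mm overall, 35 g. Origin: mid-length, on the underside (handle's centre line 6 mm along +z). Own y runs along it: bare handle end y=+103, wire begins y=-28, loop tip y=-103 mm; x is across it in the loop's plane. Starts in the rest's groove, loop up the slope, 50 deg above level, z facing up
- handle_end (a point): centre of the bare end face of the tool's handle, the end that goes to the bottom of the cup
- handle_grip (a point): a point on the handle's centre line, 112 mm from the bare end and 19 mm from where the wire begins; on the rest, this part of the handle stands free in the air, 37 mm beyond the upper end of the groove, and can be gripped across own x (12 mm)
- tool_cup: the empty round clay cup without handle, loose, 0.45 kg: 80 mm high, 59 mm over its widest part, mouth about 46 mm inside, wall 5 mm, inner floor 6 mm above the underside. Origin: centre of its underside; z is its axis. It stands in either of two places, the cup with the brush in the other.
- brush_cup: a stained cup with one dark brush standing in it, loose: 77 mm across, wall 73 mm high, 166 mm to the brush's tip. Origin: centre of its underside. Bystander.
- rest: wooden tool rest, fixed: base board 125 (x) x 74 (y) x 12 mm; on it a grooved plank 40 mm wide rising at 50 deg towards own +x, up to 89 mm high, its groove (18 mm wide, 7 mm deep, open above) carrying the lower 75 mm of the handle against a foot stop. Origin: centre of the base's underside

How it is judged (in metres and radians):
At the end, for the whole second after the job is handed in: The loop tool stands in the clay cup, loop up, within 31 degrees of upright (may lean on the rim), its bare handle end within 26 mm of the cup's axis and under 22 mm above the cup's underside; the cup stands on the worktop within 6 degrees of upright; the cup is still (below 0.03 m/s) (angle between trimmer's own y axis and vertical above 2.6 rad and horizontal distance between handle_end and tool_cup below 0.026 m and z of handle_end in the frame of tool_cup between 0 and 0.022 m and angle between tool_cup's own z axis and vertical below 0.1 rad and height (world z) of tool_cup below 0.01 m and linear speed of tool_cup below 0.03 m/s); the robot touches nothing.
It fails at once if the clay cup is tipped by more than 25 degrees (angle between tool_cup's own z axis and vertical above 0.44 rad).
It fails at once if the cup with the brush is moved by more than 30 mm (distance of brush_cup from where it was at the start of the episode above 0.03 m).
It also fails if it takes over 37 s, if anything falls off the work surface, if the arm or the gripper's body presses on something with over 40 N, if the wrist force passes 120 N, or if a joint passes its speed limit or range.

ROBOT

A 6-joint arm with a two-finger parallel gripper is mounted at the origin on a cart in front of the work surface, level with it; the furniture and walls round the work are solid. World frame = base frame: x ahead of the robot, y to its left, z up, the work surface at z = 0. Lengths are in mm, angles in degrees, forces in N, time in s.
With the tool pointing down it reaches from about 300 to 775 mm from the base axis. Payload 14.6 kg.
Tool frame: the origin (TCP) lies at the very end of the fingers, on their centre line; the grasp point (between the pads) lies 19 mm behind it; z points along the fingers, y is the direction in which the jaws open and shut (so a half turn about z gives the same grasp; the last joint's range is limited). The gripper opens to 94 mm and grips with 3 to 60 N. Pads are 16 mm wide; open, the fingers measure 119 mm over their backs; the gripper's body (75 mm by 177 mm) begins 78 mm behind the grasp point.
Start: joints at [-75.779, 17.183, 87.147, -0, 75.671, -3.816], TCP at [170.287, -522.964, 205.446] pointing down, gripper open.
Joint ranges: [-173.82, 173.82], [-45.26, 126.66], [13.44, 144.39], [-59.66, 239.66], [0, 175.72], [-146.38, 146.38]. Speed limits (degrees/s): [127.2, 127.2, 147.25, 180, 180, 180].

INTERFACE

Orientations are given as [roll, pitch, yaw] about the fixed x, y, z axes, in that order (R = Rz(yaw) Ry(pitch) Rx(roll)).
In Python, from cell import bot, let_go, close_gripper, camera, calibration, finish_job, spotter gives the robot as it stands. Calls block until the motion is done:
- bot.move_ptp(position, orientation): joint-space move of the TCP to a pose.
- bot.servo_line(position, attitude=None, vel=150): straight line of the TCP; attitude=None keeps the orientation; vel is the mean speed in mm/s.
- bot.movej(angles): joint-space move.
- let_go() and close_gripper(grasp_force=None): open the fingers fully, or close them until they stop; grasp_force is the grip in N (None keeps the last).
- bot.dwell(seconds).
- bot.inverse_kinematics(position, orientation): joint angles nearest the present ones, or None.
- bot.sense(): the state.
- camera(name): name is "side" or "top"; returns the picture (400x640x3 uint8, red, green, blue); there is no depth.
- calibration(name): a dict with "fov_y" (degrees; the focal length in pixels is half the picture's height over the tangent of half this angle, whatever the lens; pixels are square), "cx", "cy" (the principal point, pixels), "R" (3x3) and "t" (3): a world point X has camera coordinates R X + t. Camera axes: x right, y down, z forward; pixel columns grow to the right and rows downward; lengths in mm; the calibration is good to about 2 mm. A picture is of the moment at which its call begins. calibration takes no time and is no camera call.
A pose or a line that the arm cannot do raises bot.PlanningError and nothing moves.
- finish_job(): hands the job in, once; it reports no verdict.
Trained networks look in the newest picture that a camera, given by its name, has taken for a name from the list of things; names that differ only in an ending like _2 or _b are one class to them, and where a whole thing is asked for, a point or a joint stands for the part that bears it (a point fixed in the world has none). Each returns a list of dicts, best first, with "conf" (0 to 1); they miss things now and then, are a little off and sometimes report something else, mostly with a low value. They report only what shows in the picture. A call takes as long as a camera call.
- spotter.cut_out(query, camera): "mask" (400x640 bool, what is visible of it) and "rect" ([left, top, right, bottom] in pixels, round what is visible of it).
The state is a dict: "time_s": time; "qpos": joint angles; "dq": joint speeds; "joint_torque": joint torques, N m; "tcp_pos": TCP position; "tool_rot": TCP orientation; "ft_force": force on the tool from outside, world axes, zero at the start; "ft_torque": the same for the moment, N m; "finger_gap": finger opening in mm.
Only numpy, scipy, OpenCV 4.12 (cv2) and the standard library are available. Lean on these libraries where they do the work, as an engineer would, in place of code of your own. Each camera call takes 0.05 s, during which the arm holds its last target. There are 200 camera calls.

## Working session

There is one attempt and no reset: what is moved stays moved. The work goes in short steps, each a Python script; the robot and the scene stay as the last script left them, time stands still between calls to the robot, and variables do not carry over. Pictures are saved under pics/ and viewed, about 8 in all and at most 12, crops included, and the job is handed in when it is done.

```bash
mkdir -p pics; ls
python3 - <<'E'
from cell import bot,camera,calibration,spotter
import cv2,numpy as np
for n in("side","top"):
    im=camera(n); cv2.imwrite(f"pics/{n}0.png",im[:,:,::-1])
    c=calibration(n); print(n,{k:np.round(np.array(v),3).tolist() for k,v in c.items()})
    for q in("trimmer","tool_cup","brush_cup","rest"):
        for d in spotter.cut_out(q,n)[:2]: print(q,round(d["conf"],2),d["rect"],d["mask"].sum())
print(bot.sense()["time_s"])
E
```

```text
pics
side {'fov_y': 56.271, 'cx': 314.803, 'cy': 196.059, 'R': [[-0.586, 0.81, 0.009], [0.699, 0.511, -0.5], [-0.41, -0.287, -0.866]], 't': [297.453, -340.722, 1195.863]}
trimmer 0.67 [383.5, 226.2, 403.7, 233.3] 77
tool_cup 0.59 [315.8, 178.5, 340.8, 212.2] 665
brush_cup 0.75 [249.5, 125.6, 278.3, 179.1] 933
rest 0.73 [360.4, 217.7, 420.6, 269.8] 1346
top {'fov_y': 53.596, 'cx': 317.769, 'cy': 199.292, 'R': [[-0.002, -1.0, -0.003], [-0.997, 0.002, -0.077], [0.077, 0.003, -0.997]], 't': [36.66, 537.004, 888.952]}
trimmer 0.75 [224.0, 168.9, 239.2, 240.3] 327
tool_cup 0.89 [306.5, 204.1, 333.1, 230.5] 545
brush_cup 0.74 [391.7, 202.8, 436.7, 234.5] 1067
rest 0.57 [216.3, 190.0, 260.8, 249.6] 1560
0.5
```

View pics/side0.png

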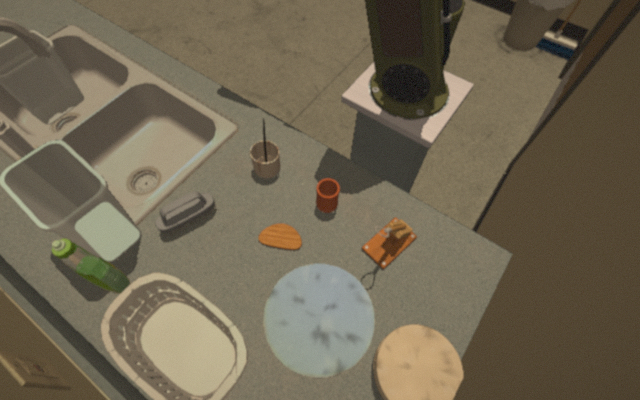

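View pics/top0.png

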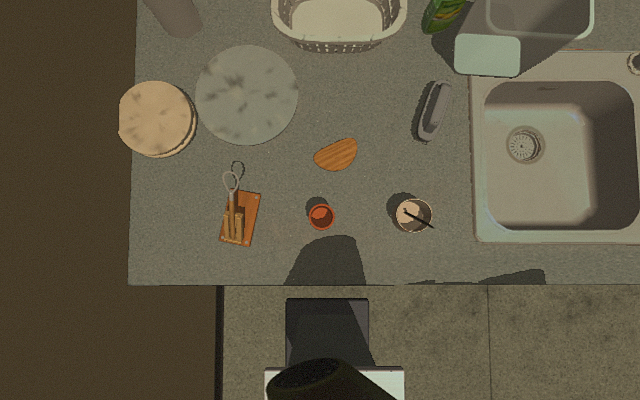

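The side view shows the clay cup at (328,195), the brush cup at (265,155) and the rest with the tool at (392,240). In the top view they are at (321,215), (412,215) and (238,215), and the loop points away from the robot. I'll zoom in on the rest next.

Run:
```python
import cv2,numpy as np
a=cv2.imread("pics/top0.png")[150:260,200:280]; b=cv2.imread("pics/side0.png")[205:295,350:430]
f=lambda i:cv2.resize(i,(400,500),interpolation=cv2.INTER_CUBIC) 
a=cv2.resize(a,None,fx=5,fy=5,interpolation=cv2.INTER_CUBIC);b=cv2.resize(b,None,fx=5,fy=5,interpolation=cv2.INTER_CUBIC)
b=cv2.copyMakeBorder(b,0,a.shape[0]-b.shape[0],0,0,0)
cv2.imwrite("pics/crop1.png",np.clip(np.hstack([a,b]).astype(float)*1.4,0,255).astype(np.uint8))
```

```text
(no output)
```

View pics/crop1.png

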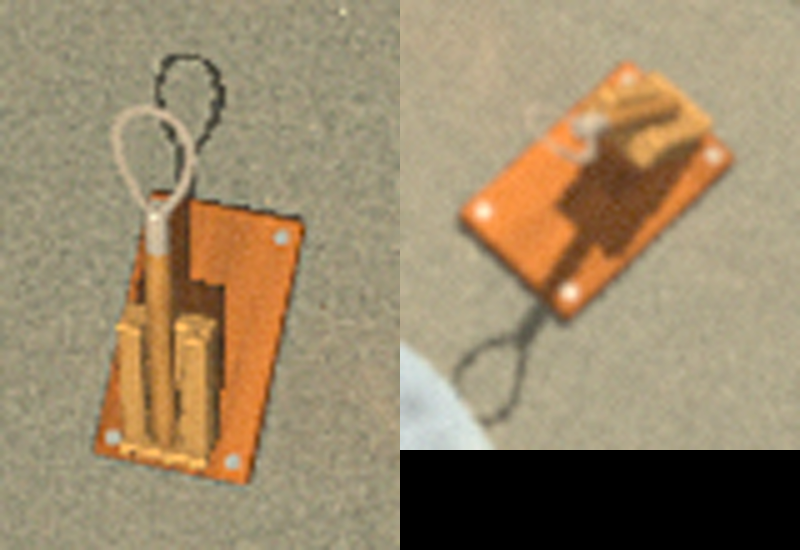

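```bash
cat > h.py <<'E'
import numpy as np,cv2
from cell import calibration
from scipy.optimize import least_squares
C={n:calibration(n) for n in("side","top")}
def proj(n,X):
    c=C[n]; f=200/np.tan(np.radians(c["fov_y"]/2)); p=np.atleast_2d(X)@np.array(c["R"]).T+np.array(c["t"])
    return p[:,:2]/p[:,2:]*f+[c["cx"],c["cy"]]
def cyl(x,y,r=28.5,h=80):
    a=np.linspace(0,2*np.pi,60); o=np.c_[x+r*np.cos(a),y+r*np.sin(a)]
    return np.vstack([np.c_[o,0*a],np.c_[o,0*a+h]])
def rect(p): return np.r_[p.min(0),p.max(0)]
def axis(psi,el): return np.array([np.cos(psi)*np.cos(el),np.sin(psi)*np.cos(el),np.sin(el)])
E
python3 - <<'E'
from h import *
from cell import spotter,camera
L=np.array([[62.5,37,12],[62.5,-37,12],[-62.5,-37,12],[-62.5,37,12]])
P={"top":[(232,188),(261,194),(249.6,246.6),(219,240.4)],"side":[(382,269.6),(362.4,248),(395.6,217.4),(416.6,236.4)]}
def W(v): c,s=np.cos(v[2]),np.sin(v[2]); return L@np.array([[c,-s,0],[s,c,0],[0,0,1]]).T+[v[0],v[1],0]
for ns in(("top",),("side",),("top","side")):
    r=least_squares(lambda v:np.concatenate([(proj(n,W(v))-P[n]).ravel() for n in ns]),[500,200,0.])
    print("rest",ns,r.x[:2].round(1),np.degrees(r.x[2]).round(1),"rms",np.sqrt(np.mean(r.fun**2)).round(2))
# trimmer: wire begin and loop tip, both cams
T={"top":[(231.6,192),(229,171.6)],"side":[(388,229.4),(376,228)]}
def tp(v):
    d=axis(v[3],np.radians(50)); return np.array([v[:3]+19*d,v[:3]+94*d])
t=least_squares(lambda v:np.concatenate([(proj(n,tp(v))-T[n]).ravel() for n in T]),[r.x[0],r.x[1],100,0.])
print("grip",t.x[:3].round(1),np.degrees(t.x[3]).round(1),t.fun.round(1),"handle end",(t.x[:3]-112*axis(t.x[3],np.radians(50))).round(1))
for q,R,H in(("tool_cup",29.5,80),("brush_cup",38,73)):
    m={}
    for n in("top","side"): camera(n); m[n]=spotter.cut_out(q,n)[0]["rect"]
    if q=="brush_cup": f=lambda v:np.r_[(rect(proj("top",cyl(*v,R,H)))-m["top"])[[0,3]],(rect(proj("side",cyl(*v,R,H)))-m["side"])[[0,2,3]]]
    else: f=lambda v:np.concatenate([rect(proj(n,cyl(*v,R,H)))-m[n] for n in m])
    s=least_squares(f,[450,0],diff_step=1e-3); print(q,s.x.round(1),s.fun.round(1))
E
```

```text
rest ('top',) [496.7 214.8] -12.2 rms 0.59
rest ('side',) [498.2 219.2] -12.1 rms 0.84
rest ('top', 'side') [497.3 216.9] -12.1 rms 1.01
grip [522.9 213.5 129.7] -16.4 [-1.7  3.9  1.6 -3.2  0.3 -1.1 -0.5  1.4] handle end [453.8 233.8  43.9]Traceback (most recent call last):
  File "<stdin>", line 17, in <module>
IndexError: list index out of range
```

Run:
```python
from h import *
from cell import spotter,camera
psi=np.radians(-12.1);d=axis(psi,np.radians(50))
T={"top":(229,171.6),"side":(376,228)}
for ns in(("top",),("side",),("top","side")):
    t=least_squares(lambda v:np.concatenate([(proj(n,np.r_[v,117]+94*d)-T[n]).ravel() for n in ns]),[500,215.])
    g=np.r_[t.x,117]; o=g[:2]-[497.3,216.9]
    print(ns,g.round(1),"in rest frame",(o@[np.cos(psi),np.sin(psi)]).round(1),(o@[-np.sin(psi),np.cos(psi)]).round(1))
    for n in T: print(n,proj(n,np.array([g-112*d,g-37*d,g,g+19*d,g+94*d])).round(1).tolist())
for q,R,H in(("tool_cup",29.5,80),("brush_cup",38,73)):
    m={}
    for n in("top","side"):
        for _ in range(4):
            camera(n); s=spotter.cut_out(q,n)
            if s: m[n]=s[0]["rect"];print(q,n,s[0]["conf"],m[n]);break
    if q=="brush_cup": f=lambda v:np.concatenate([(rect(proj(n,cyl(*v,R,H)))-m[n])[[0,3]] for n in m])
    else: f=lambda v:np.concatenate([rect(proj(n,cyl(*v,R,H)))-m[n] for n in m])
    s=least_squares(f,[450,0],diff_step=1e-3); print(q,s.x.round(1),s.fun.round(1))
```

```text
('top',) [517.6 214.9 117. ] in rest frame 20.3 2.3
top [[231.7, 238.8], [230.8, 217.1], [230.3, 205.3], [230.1, 198.9], [229.0, 171.6]]
side [[405.0, 226.1], [396.6, 228.0], [391.9, 229.1], [389.3, 229.6], [378.1, 232.2]]
('side',) [512.3 206.8 117. ] in rest frame 16.8 -6.8
top [[235.3, 241.2], [234.6, 219.6], [234.3, 207.9], [234.1, 201.5], [233.3, 174.4]]
side [[403.2, 222.8], [394.6, 224.4], [389.9, 225.3], [387.3, 225.8], [376.0, 228.0]]
('top', 'side') [515.4 211.  117. ] in rest frame 19.0 -1.9
top [[233.4, 239.8], [232.6, 218.1], [232.2, 206.4], [232.0, 200.0], [231.0, 172.7]]
side [[404.1, 224.6], [395.6, 226.4], [390.9, 227.4], [388.3, 227.9], [377.0, 230.3]]
tool_cup top 0.71 [307.9, 202.1, 335.0, 232.4]
tool_cup side 0.56 [318.4, 179.5, 339.8, 213.3]
tool_cup [493.9  29.9] [-1.3  1.4 -0.8 -1.3 -2.6 -1.8  0.5  0.2]
brush_cup top 0.57 [388.2, 201.9, 434.6, 234.3]
brush_cup side 0.56 [248.2, 136.9, 278.4, 181.6]
brush_cup [ 499.5 -168. ] [ 0.4 -2.   1.9 -1.9]
```

```bash
cat >> h.py <<'E'
from scipy.spatial.transform import Rotation
G=np.array([515.9,212.9,117.]); PSI=np.radians(-12.1); CUP=np.array([493.9,29.9])
def ori(psi,el,s=1):
    z=axis(psi,el); y=s*np.array([-np.sin(psi),np.cos(psi),0]); x=np.cross(y,z)
    return Rotation.from_matrix(np.c_[x,y,z]).as_euler("xyz",degrees=True).tolist()
def tcp(g,psi,el): return (np.asarray(g)+19*axis(psi,el)).tolist()
E
python3 - <<'E'
from h import *
from cell import bot,camera
el=np.radians(-75)
for s in(1,-1):
    q=bot.inverse_kinematics(tcp(G,PSI,el),ori(PSI,el,s)); print(s,None if q is None else np.round(q,1))
    lean=np.radians(12); ps2=0.
    for p2 in(-12,0,5):
        q=bot.inverse_kinematics(tcp([500,30,120],np.radians(p2),np.radians(-75+40-12)),ori(np.radians(p2),np.radians(-47),s)); print(p2,None if q is None else np.round(q,1))
p=bot.sense()["tcp_pos"]; bot.servo_line([p[0],p[1],360],vel=250)
print(bot.sense()["time_s"])
E
```

```text
1 [ 22.5  19.2 101.3 -11.4  47.7 -48.6]
-12 None
0 [  -1.2    4.6  129.4   14.4    3.2 -105.2]
5 None
-1 [ 22.5  19.2 101.3 -11.4  47.7 131.4]
-12 None
0 [ -1.2   4.6 129.4  14.4   3.2  74.8]
5 [ -3.8   4.5 129.4  60.5   6.9  23.2]
1.8667
```

Run:
```python
from h import *
from cell import bot,camera
el=np.radians(-90.01)
for s in(1,-1):
    for h in (0,60,110): q=bot.inverse_kinematics(tcp(G+[0,0,h],PSI,el),ori(PSI,el,s)); print(s,h,None if q is None else np.round(q,1))
    for p2 in(-12,0,3.5,10):
      for h in (120,220):
        q=bot.inverse_kinematics(tcp([500,30,h],np.radians(p2),np.radians(-62)),ori(np.radians(p2),np.radians(-62),s)); print(p2,h,None if q is None else np.round(q,1))
```

```text
1 0 [ 18.7  24.5  92.3   0.   63.2 -59.2]
1 60 [ 18.7  20.6  89.1   0.   70.3 -59.2]
1 110 [ 18.7  18.1  85.6   0.   76.3 -59.2]
-12 120 [  2.7   7.  119.6 -15.2  26.9 -63.4]
-12 220 [  2.7  -1.9 113.6 -10.3  41.6 -69.2]
0 120 [ -1.    6.4 120.4   1.1  25.2 -91.9]
0 220 [ -1.   -2.7 114.3   0.7  40.4 -91.4]
3.5 120 [  -2.1    6.4  120.4    6.1   25.5 -100.4]
3.5 220 [ -2.1  -2.7 114.3   4.   40.6 -98. ]
10 120 [  -4.1    6.5  120.3   14.7   26.7 -115.6]
10 220 [  -4.1   -2.6  114.2    9.9   41.5 -109.9]
-1 0 [ 18.7  24.5  92.3   0.   63.2 120.8]
-1 60 [ 18.7  20.6  89.1   0.   70.3 120.8]
-1 110 [ 18.7  18.1  85.6   0.   76.3 120.8]
-12 120 [  2.7   7.  119.6 -15.2  26.9 116.6]
-12 220 [  2.7  -1.9 113.6 -10.3  41.6 110.8]
0 120 [ -1.    6.4 120.4   1.1  25.2  88.1]
0 220 [ -1.   -2.7 114.3   0.7  40.4  88.6]
3.5 120 [ -2.1   6.4 120.4   6.1  25.5  79.6]
3.5 220 [ -2.1  -2.7 114.3   4.   40.6  82. ]
10 120 [ -4.1   6.5 120.3  14.7  26.7  64.4]
10 220 [ -4.1  -2.6 114.2   9.9  41.5  70.1]
```

Run:
```python
from h import *
from cell import bot,camera
el=np.radians(-90.01)
o=ori(PSI,el,1)
bot.move_ptp(tcp(G+[0,0,130],PSI,el),o)
bot.servo_line(tcp(G,PSI,el),vel=120)
s=bot.sense();print(s["time_s"],np.round(s["tcp_pos"],1),np.round(s["ft_force"],1))
a=camera("top")[120:270,180:300];b=camera("side")[150:300,320:440]
cv2.imwrite("pics/g1.png",cv2.resize(np.hstack([a,b])[:,:,::-1],None,fx=3.3,fy=3.3,interpolation=cv2.INTER_CUBIC))
```

```text
5.9917 [516.2 213.   98.7] [ 0.5 -0.4 -0.2]
```

View pics/g1.png

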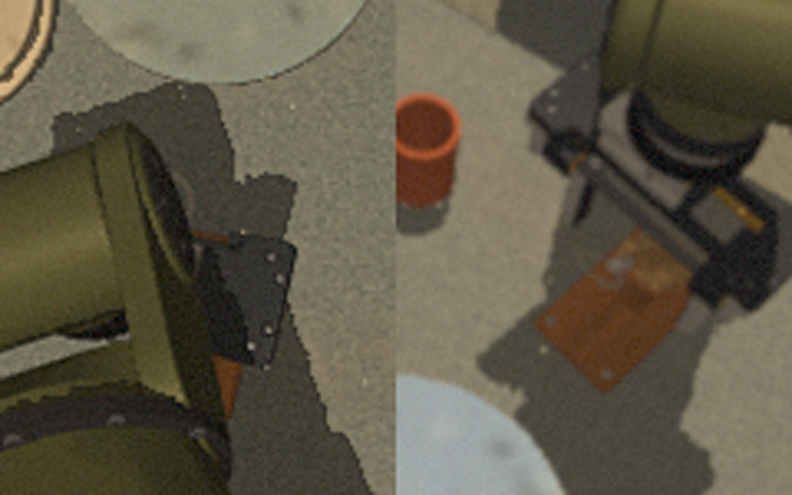

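The top view is hidden by the arm. In the side view the fingers straddle the handle, the ferrule and loop are free at about (388,229), and no force shows. I'll close and lift.

Run:
```python
from h import *
from cell import bot,camera,close_gripper
el=np.radians(-90.01)
close_gripper(20)
s=bot.sense();print(s["time_s"],s["finger_gap"],np.round(s["ft_force"],1))
bot.servo_line(tcp(G+[0,0,110],PSI,el),vel=120)
s=bot.sense();print(s["time_s"],s["finger_gap"],np.round(s["ft_force"],1))
if s["finger_gap"]>8:
    e=np.radians(-62); c=np.r_[CUP,0]
    d=axis(0,np.radians(78))
    g=c+[0,0,43]+d*(112-(43-6)/np.sin(np.radians(78)))   # handle crosses axis at z=43, end on floor
    bot.move_ptp(tcp(g+[0,0,110],0,e),ori(0,e,1))
    s=bot.sense();print(s["time_s"],s["finger_gap"],np.round(s["tcp_pos"],1),g.round(1))
    a=camera("top")[100:300,220:420];b=camera("side")[90:290,230:430]
    cv2.imwrite("pics/l1.png",cv2.resize(np.hstack([a,b])[:,:,::-1],None,fx=2,fy=2,interpolation=cv2.INTER_CUBIC))
    ends=np.array([g+[0,0,110]-112*d,g+[0,0,110]+19*d,g+[0,0,110]+94*d])
    for n in C: print(n,proj(n,ends).round(0).tolist())
```

```text
7.3083 12.312575269423276 [ 0.   0.1 -0. ]
8.375 12.13139486104921 [-0.9  0.9 -0.6]
9.1333 12.09467143132473 [518.6  30.3 209. ] [509.3  29.9 115.6]
side [[331.0, 178.0], [326.0, 153.0], [323.0, 134.0]]
top [[321.0, 221.0], [321.0, 203.0], [321.0, 190.0]]
```

View pics/l1.png

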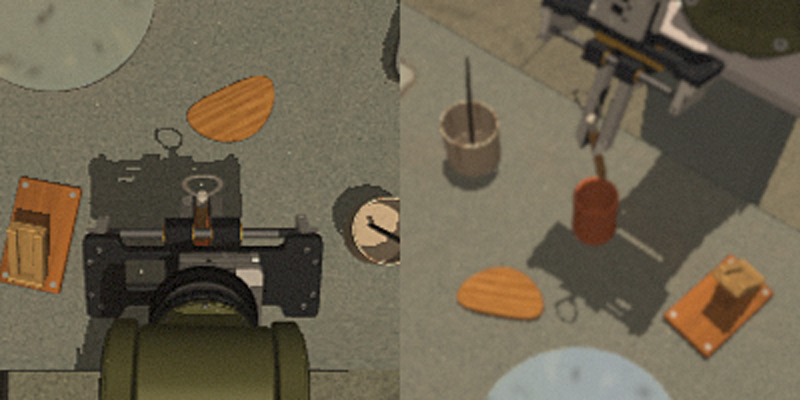

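The tool is held at the predicted pose: the handle end is seen at (331,180) and was predicted at (331,178). I'll refine the cup position with a colour mask from the first, unobstructed pictures.

Run:
```python
from h import *
m={}
for n,(u,v) in(("top",(321,216)),("side",(328,195))):
    im=cv2.imread(f"pics/{n}0.png").astype(int); k=np.zeros((400,640),bool)
    k[v-24:v+25,u-24:u+25]=True
    k&=(im[:,:,2]-im[:,:,0]>35)&(im[:,:,2]>1.6*im[:,:,1])
    ys,xs=np.nonzero(k); m[n]=np.array([xs.min(),ys.min(),xs.max()+1,ys.max()+1])-.5; print(n,m[n],k.sum())
    print(n,rect(proj(n,cyl(*CUP,28,80))).round(1))
for ns in(("top",),("side",),("top","side")):
    s=least_squares(lambda v:np.concatenate([rect(proj(n,cyl(*v,28,80)))-m[n] for n in ns]),CUP,diff_step=1e-3); print(ns,s.x.round(1),s.fun.round(1))
```

```text
top [308.5 203.5 334.5 229.5] 540
top [307.4 204.2 333.5 230.4]
side [316.5 177.5 339.5 212.5] 642
side [316.4 178.2 339.7 213. ]
('top',) [495.6  27.6] [-0.1 -0.1  0.1  0.1]
('side',) [492.5  28.9] [-0.1  0.1  0.1 -0.1]
('top', 'side') [494.4  28.2] [-0.4  0.5 -0.2  0.6 -0.8  0.5 -0.5  0.3]
```

```bash
sed -i 's/CUP=np.array(.*/CUP=np.array([494.4,28.2])/' h.py
python3 - <<'E'
from h import *
from cell import bot,camera
e=np.radians(-62); d=axis(0,np.radians(78))
g=np.r_[CUP,43]+d*(112-37/np.sin(np.radians(78)))
f0=np.array(bot.sense()["ft_force"])
for h in(110,70,50,30,15,6,3):
    bot.servo_line(tcp(g+[0,0,h],0,e),ori(0,e,1),vel=80 if h>10 else 30)
    s=bot.sense(); f=np.array(s["ft_force"])-f0; print(h,round(s["time_s"],2),f.round(1))
    if np.linalg.norm(f)>8: break
a=camera("top")[100:300,220:420];b=camera("side")[90:290,230:430]
cv2.imwrite("pics/l2.png",cv2.resize(np.hstack([a,b])[:,:,::-1],None,fx=2,fy=2,interpolation=cv2.INTER_CUBIC))
E
```

```text
110 9.48 [ 0.7  0.9 -1.2]
70 10.13 [ 0.7  1.7 -0.3]
50 10.53 [ 0.9  0.5 -0.7]
30 10.93 [ 0.1  0.9 -0.1]
15 11.27 [ 1.2  0.8 -0.5]
6 11.72 [ 1.4  0.6 -0.3]
3 11.97 [ 0.6  0.9 -0.3]
```

View pics/l2.png

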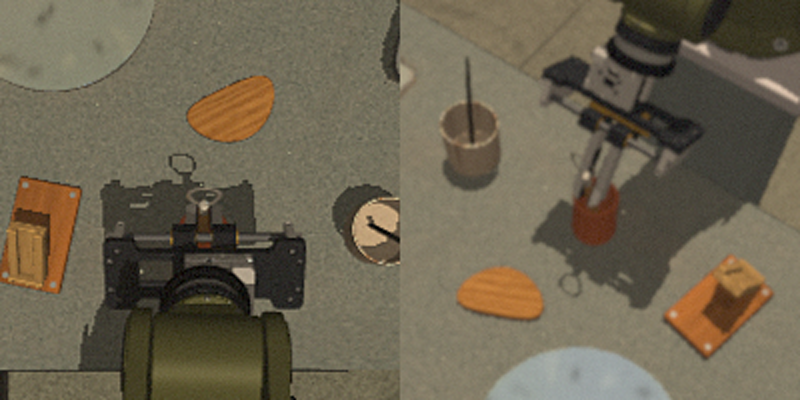

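The handle is in the cup, the cup is still upright at about (328,195), and there was no contact force. I'll release and retreat.

Run:
```python
from h import *
from cell import bot,camera,let_go
let_go(); bot.dwell(0.4)
s=bot.sense(); p=np.array(s["tcp_pos"]); 
bot.servo_line((p-170*axis(0,np.radians(-62))).tolist(),vel=120)
s=bot.sense(); print(s["time_s"],s["finger_gap"],np.round(s["tcp_pos"],0),np.round(s["ft_force"],1))
bot.dwell(1)
a=camera("top")[100:300,220:420];b=camera("side")[90:290,230:430]
cv2.imwrite("pics/l3.png",cv2.resize(np.hstack([a,b])[:,:,::-1],None,fx=2,fy=2,interpolation=cv2.INTER_CUBIC))
```

```text
15.3333 93.87790051820409 [439.  28. 251.] [ 0.5  1.3 -0.2]
```

View pics/l3.png

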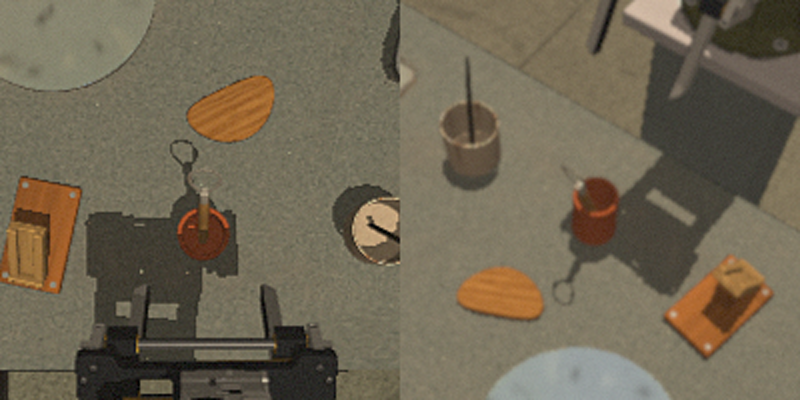

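Run:
```python
from h import *
from cell import camera
t=camera("top");s=camera("side")
a=t[170:240,290:350];b=s[160:230,300:360]
cv2.imwrite("pics/l4.png",np.clip(1.4*cv2.resize(np.hstack([a,b])[:,:,::-1],None,fx=6,fy=6,interpolation=cv2.INTER_CUBIC).astype(float),0,255).astype(np.uint8))
for lean in(18,22,25,28,31):
    d=axis(0,np.radians(90-lean)); p=np.r_[CUP,80]+[23-6/np.cos(np.radians(lean)),0,0]; e=p-d*(80-9)/d[2]
    for n,o in(("top",(290,170)),("side",(240,160))): 
        o=(290,170) if n=="top" else (300,160)
        q=(proj(n,np.array([e+131*d,e+206*d]))-o)*6+([0,0] if n=="top" else [360,0]); print(lean,n,q.round(0).tolist(),"end off",(e[0]-CUP[0]).round(0))
```

```text
18 top [[188.0, 175.0], [189.0, 82.0]] end off -6.0
18 side [[480.0, 154.0], [445.0, 93.0]] end off -6.0
22 top [[188.0, 168.0], [189.0, 59.0]] end off -12.0
22 side [[475.0, 163.0], [432.0, 115.0]] end off -12.0
25 top [[188.0, 163.0], [189.0, 43.0]] end off -17.0
25 side [[472.0, 170.0], [423.0, 132.0]] end off -17.0
28 top [[188.0, 160.0], [189.0, 30.0]] end off -22.0
28 side [[470.0, 177.0], [415.0, 149.0]] end off -22.0
31 top [[188.0, 158.0], [189.0, 19.0]] end off -27.0
31 side [[469.0, 183.0], [408.0, 165.0]] end off -27.0
```

View pics/l4.png

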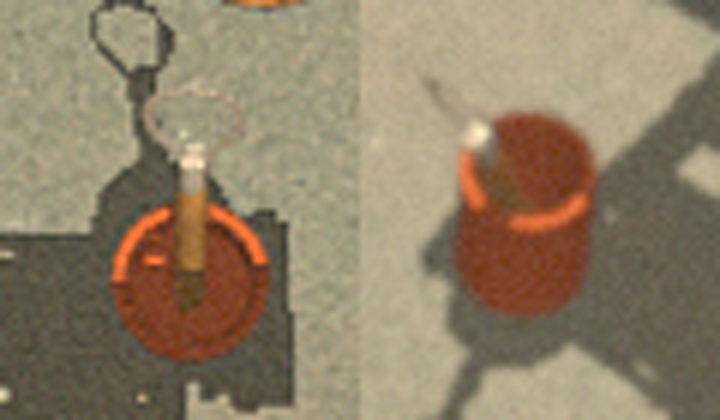

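The loop tip is at row 85 in the top crop and at (428,78) in the side crop. That matches a lean of about 17–18° with the handle end on the floor near the axis, and the cup is upright.

```bash
python3 -c "
from cell import finish_job,bot
print(bot.sense()['time_s'],finish_job())"
```

```text
the job is handed in; nothing more can be done
16.5333 None
```

The trimming tool is standing in the empty clay cup, handle down and loop up, and I handed the job in at 16.5 s of the 37 s allowed. I gripped the handle at its free part, lifted it off the rest and set it in the cup leaning forward. Then I let go and backed away.

- **Tool:** the last pictures show it leaning on the far rim at about 17–18°, against the 31° allowed. By the geometry, its handle end should be on the cup floor about 6 mm from the axis; I did not see the end itself.
- **Cups:** the clay cup is upright, and the brush cup looks unmoved.
- **Gripper:** it is open and clear of everything. Wrist forces read while lowering, and after backing away, stayed within about 2 N of zero.
- **Disagreements:** my first fit of the tool put the grip point about 13 mm too high, because I had misread where the wire begins. I corrected it from the rest's geometry before moving. The two cameras' cup positions differed by about 3 mm, which the fit could absorb.

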